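# Seat the bearing housing on the locating pins and confirm with the start button

### The arm

A 6-joint arm with a two-finger parallel gripper is mounted at the origin on the work surface. World frame = base frame: x ahead of the robot, y to its left, z up, the work surface at z = 0. Lengths are in mm, angles in rad, forces in N, time in s.
With the tool pointing down it reaches from about 275 to 825 mm from the base axis. Payload 5.2 kg.
Tool frame: the origin (TCP) lies at the very end of the fingers, on their centre line; the grasp point (between the pads) lies 19 mm behind it; z points along the fingers, y is the direction in which the jaws open and shut (so a half turn about z gives the same grasp; the last joint's range is limited). The gripper opens to 93 mm and grips with 3 to 60 N. Pads are 15 mm wide; open, the fingers measure 128 mm over their backs; the gripper's body (75 mm by 188 mm) begins 65 mm behind the grasp point.
Start: joints at [-1.534, 0.259, 1.535, -0, 1.348, -0.203], TCP at [130.651, -534.262, 218.653] pointing down, gripper open.
Joint ranges: [-3.14, 3.14], [-0.91, 2.08], [0.19, 2.58], [-1.22, 4.36], [0.22, 2.71], [-3.12, 3.12]. Speed limits (rad/s): [2.57, 2.57, 3.14, 3.14, 3.14, 3.14].

### API

Orientations are given as [roll, pitch, yaw] about the fixed x, y, z axes, in that order (R = Rz(yaw) Ry(pitch) Rx(roll)).
In Python, from bench import robot gives the robot as it stands. The module is installed in compiled form; this text tells all that it offers. Calls block until the motion is done:
- robot.move_ptp(position, orientation): joint-space move of the TCP to a pose.
- robot.move_linear(position, ori=None, speed=150, f_stop=None): straight line of the TCP; ori=None keeps the orientation; speed is the mean speed in mm/s. With f_stop (N) it stops when the force on the tool has changed by that much, and returns True; else False.
- robot.move_j(angles): joint-space move.
- robot.move_gripper(opening): opening from 0.0 (shut) to 1.0 (fully open); the grip force is fixed at half the most; returns when the fingers have stopped.
- robot.sleep(seconds).
- robot.inverse_kinematics(position, orientation): joint angles nearest the present ones, or None.
- robot.get_image(name): name is "scene" or "top" or "wrist"; returns a dict with "img" (384x512x3 uint8, blue, green, red), "fovy" (degrees; the focal length in pixels is half the picture's height over the tangent of half this angle, whatever the lens; pixels are square), "cx", "cy" (the principal point, pixels), "k1" (the pictures are not rectified: a ray, as slopes to the right and down, at radius r is drawn at 1 + k1 r^2 times it, then the intrinsics apply), "eye" and "orientation" of the camera in the world. Camera axes: x right, y down, z forward; pixel columns grow to the right and rows downward; lengths in mm; the calibration is good to about 2 mm. A picture is of the moment at which its call begins. There is no depth.
A pose or a line that the arm cannot do raises robot.MotionError and nothing moves.
- robot.hand_in(): hands the job in, once; it reports no verdict.
Readings, each from a call of its own:
- robot.current_t(): time.
- robot.current_qpos(): joint angles.
- robot.current_joint_vel(): joint speeds.
- robot.current_joint_efforts(): joint torques, N m.
- robot.current_tcp_pos(): TCP position.
- robot.current_eef_rot(): TCP orientation.
- robot.current_contact_force(): force on the tool from outside, world axes, zero at the start.
- robot.current_ft_torque(): the same for the moment, N m.
- robot.current_gripper_width(): opening from 0.0 (shut) to 1.0 (fully open).
Only numpy, scipy, OpenCV 4.12 (cv2) and the standard library are available. Lean on these libraries where they do the work, as an engineer would, in place of code of your own. Each camera call takes 0.05 s, during which the arm holds its last target.

### The job

On the fixture plate, push the big bearing housing along the plate with the fingertips until it sits square and fully home against the two back pins and the single side pin. Only then press the black start button on the white button box all the way down and let it come up again. Only push: never take the housing between the fingers and never lift or tip it, and leave the sockets, bolt and all the other loose things where they are.

Things in the scene. Friction and masses are not known exactly. Their poses are not given: they have to be found in the camera images.
- fixture: Dark blackened-steel fixture plate bolted to the table, 280 x 280 mm, 12 mm thick; origin at the centre of its underside. Its x axis points to the back (away from the robot), y to its left; it is turned by up to 0.3 rad. Three locating pins stand on it.
- back_pin_right (a point): Upright steel locating pin fixed on the plate, 16 mm in diameter, 22 mm tall (a thin pale collar, look only, round its foot); this point is the centre of its top, 34 mm above the table. Plate x=+85, y=+20 mm.
- back_pin_left (a point): The second back pin, same size; the centre of its top. Plate x=+85, y=+90 mm.
- side_pin (a point): The side pin, same size; the centre of its top. Plate x=+35, y=+118 mm.
- seat (a point): Point on the fixture plate (moves and turns with it) where the middle of the housing's flange lies when the housing touches all three pins: plate x=+35, y=+55 mm, 10 mm above the plate's top face (22 mm above the table). Axes as the plate's: the two back pins lie to +x, the side pin to +y.
- housing_mid (a point): Middle of the big bearing housing's flange, 10 mm above its underside (22 mm above the table as it lies); axes as housing. The housing starts 65 to 100 mm short of its seat towards the back pins and 40 to 85 mm short of it towards the side pin, turned up to 0.35 rad from the plate. Its long side goes against the two back pins, its short +y side against the side pin.
- housing: Big bearing housing, bare aluminium, 0.6 to 0.9 kg, loose on the plate; origin at the centre of its underside. Rectangular flange 84 mm (x) by 110 mm (y), 20 mm thick, a hex bolt head 11 mm high near each corner, a round boss 60 to 68 mm in diameter up to 44 mm and a shaft stub 24 mm in diameter up to 60 mm above its underside. It takes about 3 to 7 N to slide.
- start_button (a joint): Travel of the start button: 0 up, 0.006 m fully down; a spring returns it, fully down takes about 6 N.
- start_button_top (a point): Centre of the top face of the round black start button (38 mm in diameter) on the white button box (105 x 85 mm, 46 mm high, fixed to the table). It is pressed straight down. The box stands on the left or on the right of the fixture plate; a grey tray of bolts of the same footprint, 35 mm high, stands on the other side.
- small_housing_mid (a point): Bystander: a smaller housing of the same shape (62 x 81 mm, 44 mm high), on the table beside the plate; its middle. Not to be moved.
- short_socket_mid (a point): Bystander: short dark socket, 28 mm in diameter, 38 mm tall, standing on the plate's back right corner; its middle. Not to be moved.
- bolt_mid (a point): Bystander: hex bolt standing on its head, 28 mm across, 45 mm tall, on the plate's front left corner; its middle. Not to be moved.
- long_socket_mid (a point): Bystander: long dark socket, 30 mm in diameter, 75 mm tall, standing on the table; its middle. Not to be moved.
- bottle_mid (a point): Bystander: small white bottle, 40 mm in diameter, 85 mm tall; its middle. Not to be moved.
- wrench_grip (a point): Bystander: wrench 190 mm long lying on the table; the middle of its handle. Not to be moved.
Not all that is in view belongs to the job. What is shaped like the housing but green or yellow is not meant. Leave any red look-alike of the part that bears start_button alone.

How it is judged:
By the outcome, as a careful person would: the job done as asked, in the order asked, and still so for the second after the job is handed in, with the robot touching nothing.
It also fails if it takes over 58 s, if anything falls off the work surface, if the arm or the gripper's body presses on something with over 40 N, if the wrist force passes 120 N, or if a joint passes its speed limit or range.

## Working session

There is one attempt and no reset: what is moved stays moved. The work goes in short steps, each a Python script; the robot and the scene stay as the last script left them, time stands still between calls to the robot, and variables do not carry over. Pictures are saved under pics/ and viewed, and the job is handed in when it is done.

```bash
mkdir -p pics; cat > h.py <<'E'
import numpy as np, cv2
from bench import robot
from scipy.spatial.transform import Rotation as R
def cam(name):
    d=robot.get_image(name); return d
def K(d):
    h,w=d["img"].shape[:2]; f=h/2/np.tan(np.radians(d["fovy"])/2); return f
def rot(d):
    o=np.array(d["orientation"],float)
    return o if o.shape==(3,3) else R.from_euler("xyz",o).as_matrix()
def ray(d,u,v):
    f=K(d); a=np.array([(u-d["cx"])/f,(v-d["cy"])/f]); s=a.copy()
    for _ in range(30): s=a/(1+d["k1"]*(s@s))
    return rot(d)@np.array([s[0],s[1],1.])
def pz(d,u,v,z):
    r=ray(d,u,v); e=np.array(d["eye"]); return e+r*(z-e[2])/r[2]
def proj(d,p):
    q=rot(d).T@(np.array(p)-np.array(d["eye"])); s=q[:2]/q[2]
    s=s*(1+d["k1"]*(s@s)); return s*K(d)+[d["cx"],d["cy"]]
E
python3 - <<'E'
from h import *
import pickle
for n in ["scene","top","wrist"]:
    d=cam(n); pickle.dump(d,open(n+"0.pkl","wb"))
    print(n,{k:d[k] for k in d if k!="img"})
    cv2.imwrite(f"pics/{n}0.png",cv2.resize(d["img"],(800,600),interpolation=cv2.INTER_CUBIC))
print(robot.current_t(),robot.current_eef_rot(),robot.current_gripper_width())
E
```

```text
scene {'fovy': 43.28850292492364, 'cx': 252.51681666520412, 'cy': 201.65481769657472, 'k1': 0.019452530217667456, 'eye': array([1937.54842099,  -65.34743811, 1078.25194056]), 'orientation': array([-2.20602109,  0.00314762,  1.52642272])}
top {'fovy': 45.974682499888885, 'cx': 256.17214917344194, 'cy': 193.16138356746794, 'k1': 0.02761791808764368, 'eye': array([ 366.63150712,    1.79250636, 1475.24668895]), 'orientation': array([-3.00267950e+00, -1.48590280e-03, -1.57475746e+00])}
wrist {'fovy': 62.48952038487601, 'cx': 250.0702461951018, 'cy': 194.2245118790487, 'k1': -0.05147455203118937, 'eye': array([ 213.42873111, -513.9418811 ,  383.54239113]), 'orientation': array([ 2.83632328,  0.0028436 , -1.33146865])}
0.15 [-3.14026106e+00 -2.45355734e-04  2.39774630e-01] 0.9991908556925526
```

View pics/top0.png

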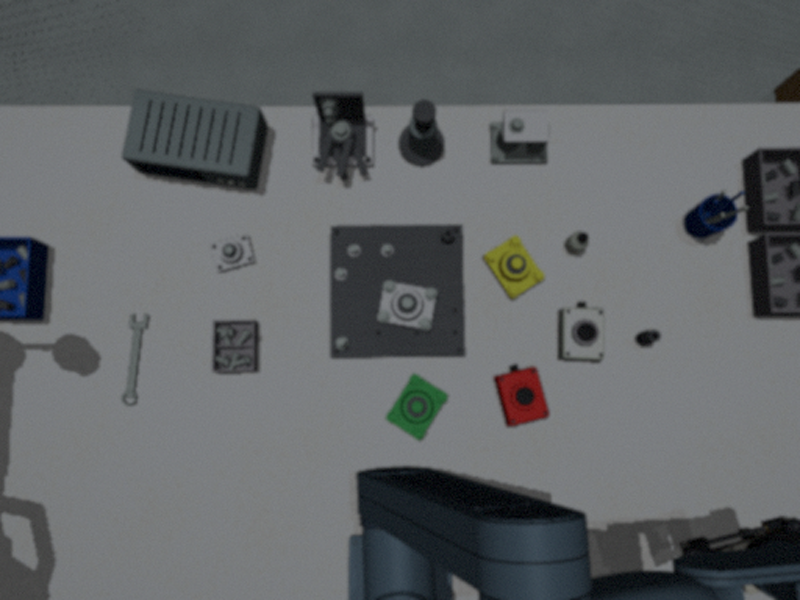

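View pics/scene0.png

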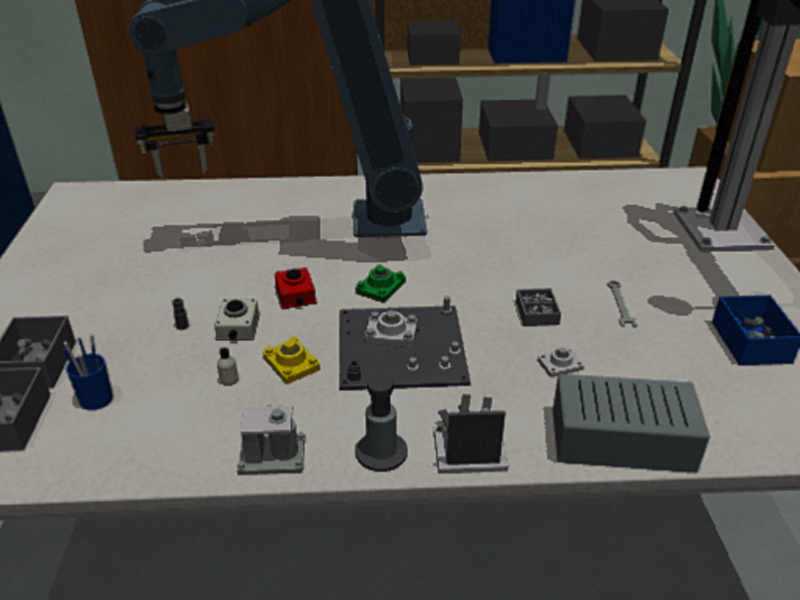

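The top view (at 800x600) shows the plate at about (331–465, 225–358), the housing at (408,304) and the pins at (354,250), (388,250) and (341,274). The white button box is at (583,333). I'll enlarge the plate and button next.

```bash
python3 - <<'E'
from h import *
import pickle
d=pickle.load(open("top0.pkl","rb"));im=d["img"]
c=im[138:238,205:305]; cv2.imwrite("pics/c1.png",cv2.convertScaleAbs(cv2.resize(c,(600,600),interpolation=cv2.INTER_CUBIC),alpha=1.6))
c=im[180:240,350:410]; cv2.imwrite("pics/c2.png",cv2.resize(c,(480,480),interpolation=cv2.INTER_CUBIC))
E
```

```text
(no output)
```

View pics/c1.png

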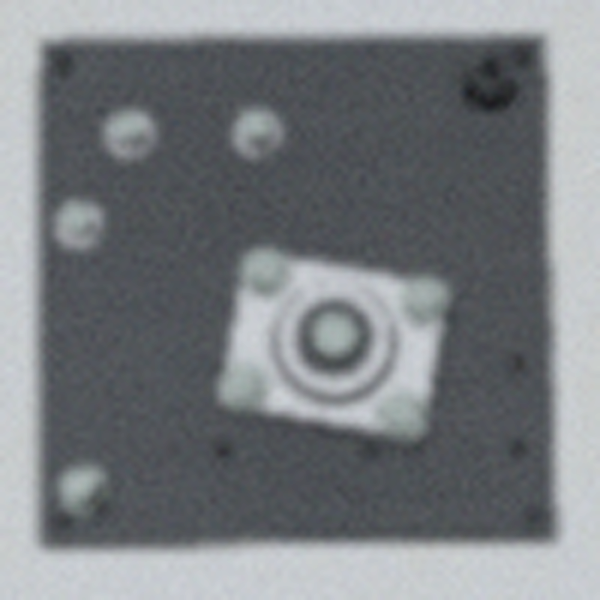

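View pics/c2.png

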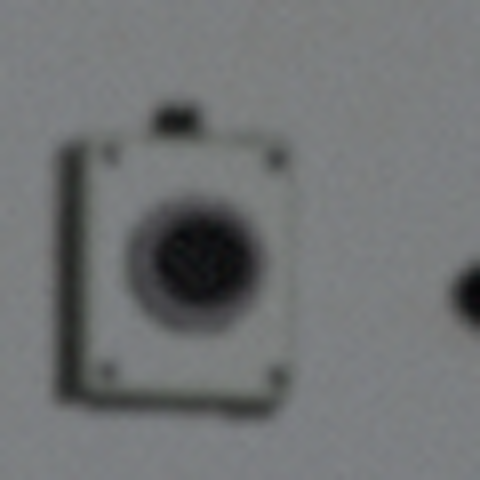

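The plate, housing and button outlines are readable. Now I'll compute poses and check them against the given sizes.

```bash
cat > m.py <<'E'
from h import *
import pickle
def ori(P): # corners TL,TR,BR,BL: x axis = down->up, y axis= right->left
    x=(P[0]+P[1]-P[2]-P[3])[:2]; y=(P[0]+P[3]-P[1]-P[2])[:2]
    ax=np.arctan2(x[1],x[0]); ay=np.arctan2(-y[0],y[1])
    return P.mean(0)[:2],ax,ay,np.linalg.norm(x)/2,np.linalg.norm(y)/2
E
python3 - <<'E'
from m import *
d=pickle.load(open("top0.pkl","rb"))
f=lambda x,y,z:pz(d,(x+.5)/6-.5+205,(y+.5)/6-.5+138,z)
P=np.array([f(*q,12) for q in [(42,42),(543,40),(553,542),(43,546)]]); print(ori(P))
H=np.array([f(*q,32) for q in [(244,246),(452,282),(426,441),(219,406)]]); print(ori(H))
print("pins",[f(*q,34)[:2].round(1) for q in [(131,133),(258,133),(80,223)]])
print("stub",f(334,334,72).round(1))
for z in (52,56,60):print("btn",pz(d,(204.5)/8-.5+350,(263.5)/8-.5+180,z).round(1))
print("sock", f(490,85,50)[:2],"bolt",f(85,488,57)[:2])
E
```

```text
(array([595.56396738,   6.48193422]), np.float64(0.007588972562182295), np.float64(0.002235412441049799), np.float64(277.4220436250844), np.float64(275.48911212470534))
(array([562.97366628, -14.90205068]), np.float64(-0.16232317160864004), np.float64(-0.17479359871122477), np.float64(87.42826077122061), np.float64(112.90866211945793))
pins [array([678.1,  95.1]), array([677.8,  26.3]), array([628.7, 122.3])]
stub [562.5 -13.8  72. ]
btn [ 502.9 -375.6   52. ]
btn [ 502.5 -374.5   56. ]
btn [ 502.1 -373.4   60. ]
sock [700.1685278 -98.4985769] bolt [483.75246674 116.64540111]
```

Sizes agree: plate 277x275 (given 280) and housing 87x113 (given 84x110). The pins are within about 2 mm of where the plate pose puts them. That gives plate centre ≈(593.5, 5.5), yaw ≈0.003 and seat ≈(628.5, 60.5). The housing is at (562.5,-14), yaw ≈-0.17, so it's 65 and 75 mm short, inside the given ranges.

Plan, with both fingertips on one face each time:
1. Push +y, stopping a little short of the side pin.
2. Push +x to the back pins.
3. Push +y to the side pin.

```bash
python3 - <<'E'
from h import *
for yaw in (np.pi/2,-np.pi/2):
    print(yaw,robot.inverse_kinematics([565,-105,120],[np.pi,0,yaw]))
for yaw in (0,np.pi): print(yaw,robot.inverse_kinematics([504,52,120],[np.pi,0,yaw]))
E
```

```text
1.5707963267948966 [-0.37776454  0.38467053  1.6104052   0.          1.14651692 -0.37776454]
-1.5707963267948966 [-3.77764540e-01  3.84670531e-01  1.61040520e+00 -4.44089210e-16
  1.14651692e+00  2.76382811e+00]
0 [-1.17651133e-01  2.72861581e-01  1.77623085e+00 -4.44089210e-16
  1.09250023e+00  1.45314519e+00]
3.141592653589793 [-0.11765113  0.27286158  1.77623085  0.          1.09250023 -1.68844746]
```

```bash
python3 - <<'E'
from h import *
import pickle
o=[np.pi,0,np.pi/2]
robot.move_gripper(0.42)
robot.move_ptp([566,-108,110],o)
robot.move_linear([566,-108,17],speed=120)
print(robot.current_t(),robot.current_tcp_pos().round(1) if hasattr(robot.current_tcp_pos(),'round') else robot.current_tcp_pos(),robot.current_contact_force())
print(robot.move_linear([566,-85,17],speed=60,f_stop=18))
print(robot.current_tcp_pos(),robot.current_contact_force())
print(robot.move_linear([566,-12,17],speed=40,f_stop=18))
print(robot.current_t(),robot.current_tcp_pos(),robot.current_contact_force())
d=cam("scene"); e=cam("top"); pickle.dump(d,open("s1.pkl","wb"));pickle.dump(e,open("t1.pkl","wb"))
cv2.imwrite("pics/s1.png",cv2.resize(d["img"][180:260,190:310],(780,520),interpolation=cv2.INTER_CUBIC))
cv2.imwrite("pics/t1.png",cv2.resize(e["img"][138:238,205:305],(600,600),interpolation=cv2.INTER_CUBIC))
E
```

```text
4.2833 [ 566.6 -108.4   17.6] [-0.5220226   0.70093105  0.81751019]
False
[565.89164157 -84.31953412  17.12510977] [-0.63252997 -0.15534406  0.29166849]
False
6.7917 [566.00624791 -12.03523313  17.02571833] [-1.19119524 -2.91249115  1.73484307]
```

View pics/s1.png

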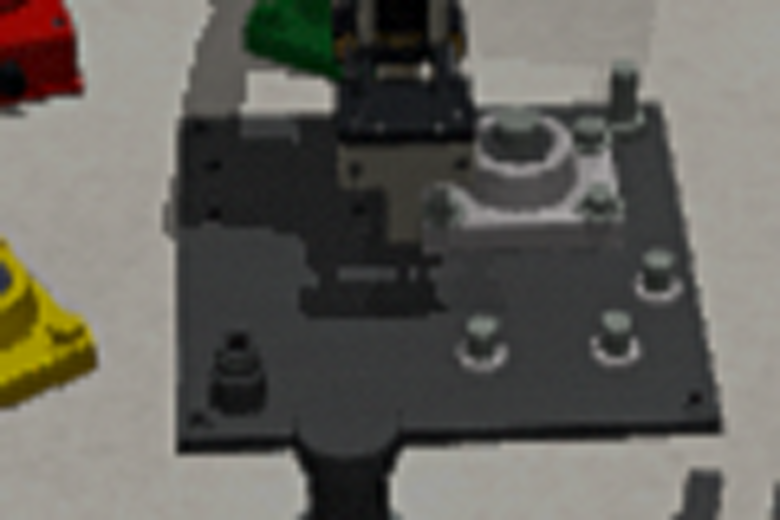

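View pics/t1.png

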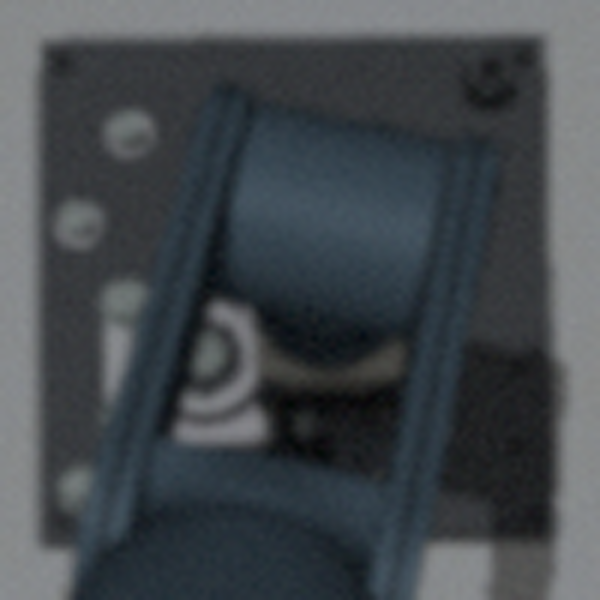

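The housing is now square. Its stub is at (208,355) in the top crop. Its left edge is near the bolt's column but further back, so I'll compute the position, retract and look clearly before the +x push.

```bash
python3 - <<'E'
from h import *
import pickle
robot.move_linear([564,-40,17],speed=100)
robot.move_linear([564,-40,115],speed=200)
robot.move_ptp([430,30,130],[np.pi,0,0])
e=cam("top"); pickle.dump(e,open("t2.pkl","wb"));w=cam("wrist"); pickle.dump(w,open("w2.pkl","wb"))
print(robot.current_t())
cv2.imwrite("pics/t2.png",cv2.resize(e["img"][138:238,205:305],(600,600),interpolation=cv2.INTER_CUBIC))
cv2.imwrite("pics/w2.png",cv2.resize(w["img"],(800,600),interpolation=cv2.INTER_CUBIC))
E
```

```text
9.525
```

View pics/t2.png

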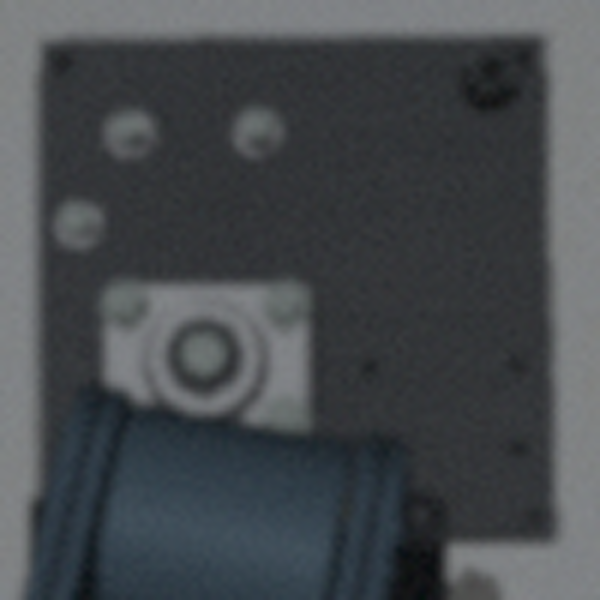

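View pics/w2.png

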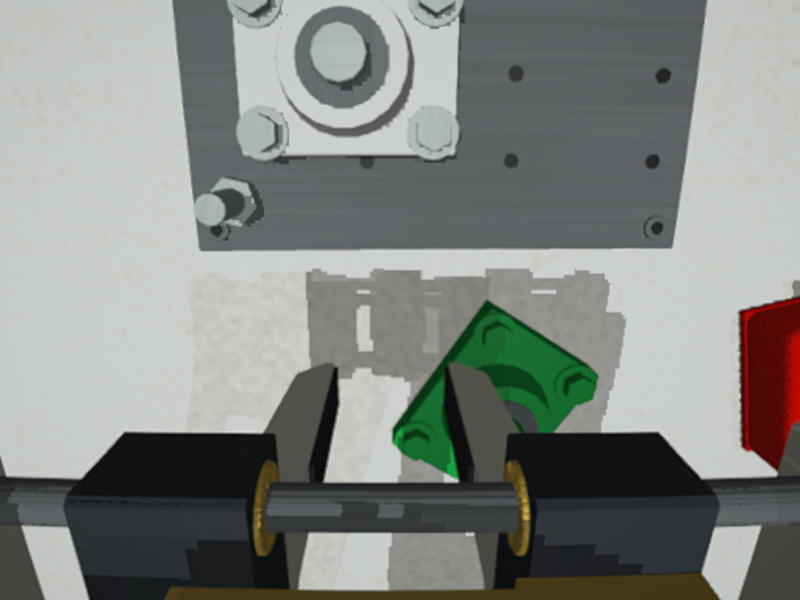

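The wrist view shows the housing's front edge running from about (242,155) to (456,155), and the plate's front edge from (200,249) to (672,247). The bolt's foot is at (240,200), left of the housing's front face. I'll measure these.

```bash
python3 - <<'E'
from m import *
d=pickle.load(open("t2.pkl","rb"));w=pickle.load(open("w2.pkl","rb"))
f=lambda x,y,z:pz(d,(x+.5)/6-.5+205,(y+.5)/6-.5+138,z)
g=lambda x,y,z:pz(w,(x+.5)/1.5625-.5,(y+.5)/1.5625-.5,z).round(1)
print("stub",f(204,355,72),g(338,52,72)); print("edge", f(104,282,32),f(312,282,32))
print("plate front",g(200,249,12),g(672,247,12),"flange",g(242,155,32),g(456,156,32),"under",g(282,159,12),"bolt",g(211,209,57),g(236,198,17))
E
```

```text
stub [551.69150998  53.97114074  72.        ] [553.8  52.2  72. ]
edge [596.77640222 109.29489815  32.        ] [596.36410832  -2.58949063  32.        ]
plate front [459.4 142.2  12. ] [ 461.  -135.3   12. ] flange [512.4 107.   32. ] [511.6  -3.   32. ] under [509.8  90.7  12. ] bolt [487.8 116.8  57. ] [489.1 116.7  17. ]
```

```bash
python3 - <<'E'
from h import *
import pickle
o=[np.pi,0,0]
robot.move_linear([493,52,100],speed=150)
robot.move_linear([493,52,17],speed=120)
print(robot.current_tcp_pos(),robot.current_contact_force())
print(robot.move_linear([570,52,17],speed=40,f_stop=18),robot.current_tcp_pos(),robot.current_contact_force())
print(robot.move_linear([590,52,17],speed=12,f_stop=14),robot.current_tcp_pos(),robot.current_contact_force())
print(robot.current_t())
d=cam("scene"); pickle.dump(d,open("s3.pkl","wb"))
cv2.imwrite("pics/s3.png",cv2.resize(d["img"][180:260,190:310],(780,520),interpolation=cv2.INTER_CUBIC))
E
```

```text
[493.45195023  51.87703907  17.6678509 ] [ 0.3728076  -0.43602245 -0.46732453]
False [567.56103904  52.26554848  16.45719929] [-6.38652522  0.33637001  5.17523071]
True [580.85643604  52.38345818  15.64501288] [0.34390315 0.29527515 0.11512524]
14.4083
```

View pics/s3.png

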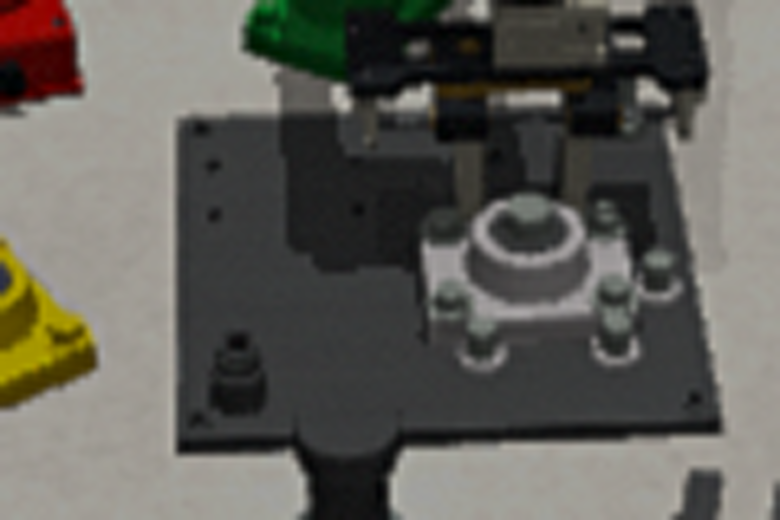

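Force stop at x≈581, close to the expected 579. The picture shows the housing's back face on both back pins. Next is the +y push to the side pin.

```bash
python3 - <<'E'
from h import *
import pickle
o=[np.pi,0,np.pi/2]
robot.move_linear([560,52,17],speed=100)
robot.move_linear([560,45,115],speed=200)
robot.move_ptp([626,-40,115],o)
robot.move_linear([626,-40,17],speed=150)
print(robot.current_tcp_pos(),robot.current_contact_force())
print(robot.move_linear([626,-14,17],speed=40,f_stop=18),robot.current_tcp_pos(),robot.current_contact_force())
print(robot.move_linear([626,10,17],speed=12,f_stop=15),robot.current_tcp_pos(),robot.current_contact_force())
robot.move_linear([624,-40,17],speed=100)
robot.move_linear([600,-40,115],speed=200)
robot.move_ptp([520,50,130],[np.pi,0,0])
e=cam("top"); pickle.dump(e,open("t4.pkl","wb"));w=cam("wrist"); pickle.dump(w,open("w4.pkl","wb"));s=cam("scene"); pickle.dump(s,open("s4.pkl","wb"))
print(robot.current_t())
cv2.imwrite("pics/s4.png",cv2.resize(s["img"][190:250,230:310],(800,600),interpolation=cv2.INTER_CUBIC))
cv2.imwrite("pics/t4.png",cv2.resize(e["img"][138:198,205:285],(800,600),interpolation=cv2.INTER_CUBIC))
cv2.imwrite("pics/w4.png",cv2.resize(w["img"],(800,600),interpolation=cv2.INTER_CUBIC))
E
```

```text
[626.70559002 -40.06372296  17.78657987] [ 0.05571106  0.66169159 -0.03465289]
False [626.02690631 -13.98484808  16.96125982] [-1.08367342 -0.38374681  0.20167431]
True [625.74589021  -4.72699956  16.74194506] [ 0.83561325 -1.02493419  0.74645109]
22.4917
```

View pics/w4.png

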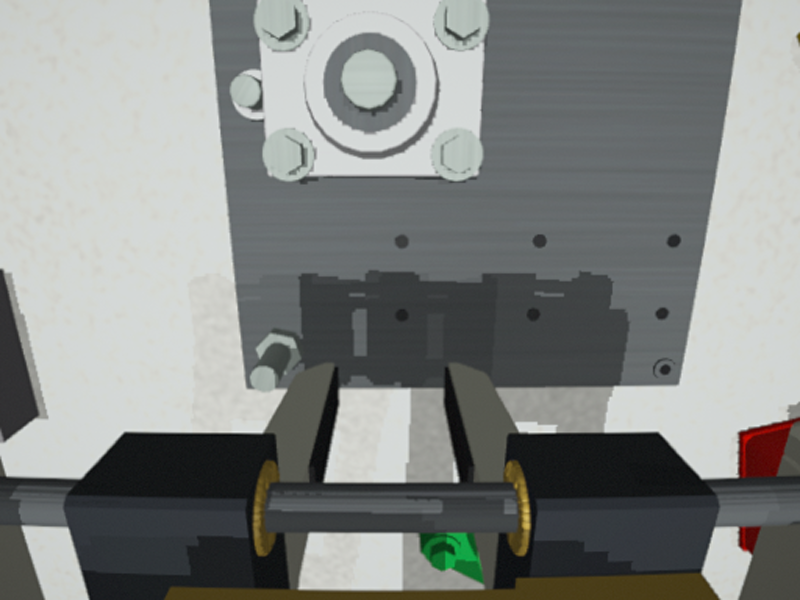

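View pics/s4.png

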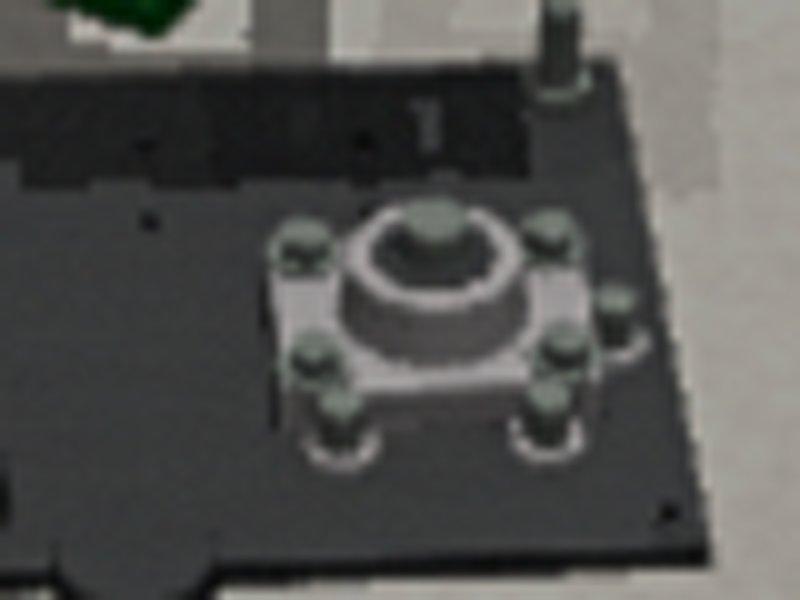

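View pics/t4.png

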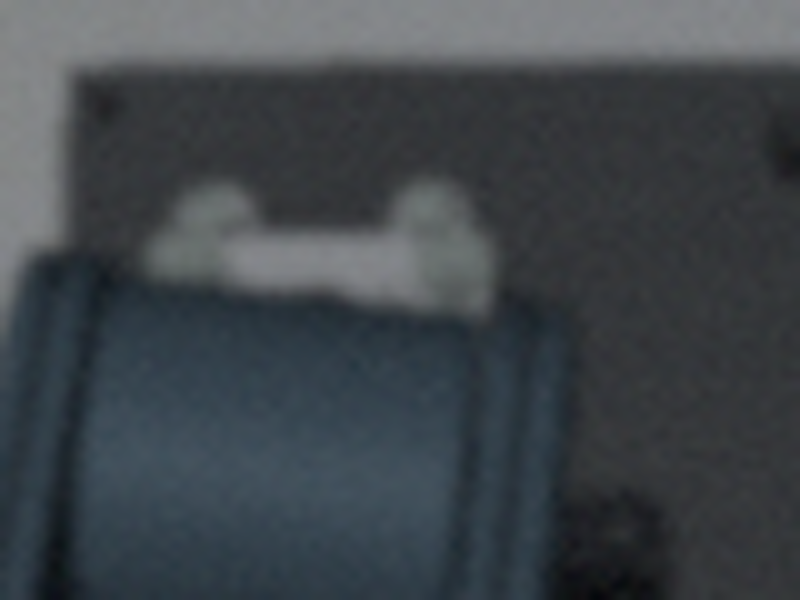

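The housing looks home on all three pins. The side-pin stop came at y=-4.7 where I expected about -2, so I'll check that gap closely.

```bash
python3 - <<'E'
from m import *
w=pickle.load(open("w4.pkl","rb"))
cv2.imwrite("pics/w4c.png",cv2.resize(w["img"][0:130,130:330],(800,520),interpolation=cv2.INTER_CUBIC))
g=lambda x,y,z:pz(w,(x+.5)/1.5625-.5,(y+.5)/1.5625-.5,z).round(1)
print("stub",g(369,79,72),"sidepin",g(246,91,34),"front",g(268,176,32),g(480,176,32),"R edge",g(484,60,32), "L",g(264,85,32),"plate",g(247,386,12),g(679,384,12))
E
```

```text
stub [633.2  59.4  72. ] sidepin [632.9 121.9  34. ] front [591.6 114.2  32. ] [591.5   4.2  32. ] R edge [647.1   4.8  32. ] L [635.8 113.2  32. ] plate [460.7 142.2  12. ] [ 461.4 -135.7   12. ]
```

View pics/w4c.png

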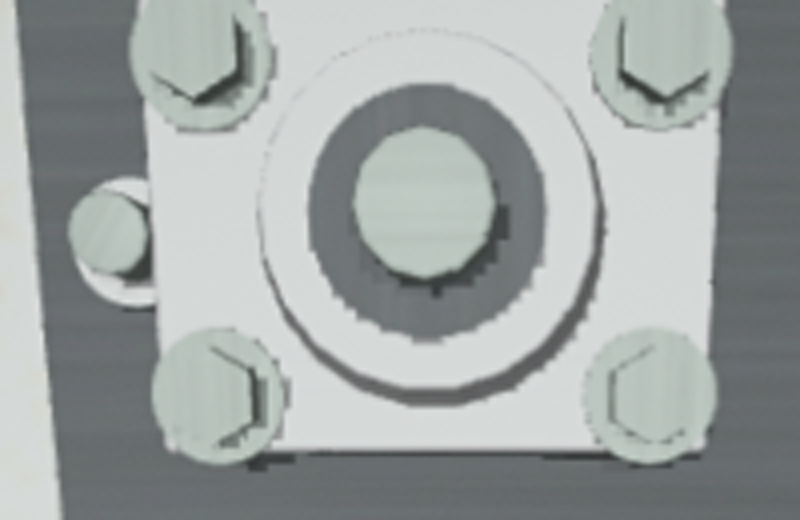

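Stub to side pin in y is 62.5 mm (63 when touching), and in x it's 0.3 mm (0 when home). The front edge is square to about 0.001 rad. The arm is already in position, so I'll do one firm seating nudge in +x and look again.

```bash
python3 - <<'E'
from h import *
import pickle
robot.move_linear([562,58,40],speed=150)
robot.move_linear([562,58,17],speed=100)
print(robot.move_linear([595,58,17],speed=20,f_stop=20),robot.current_tcp_pos(),robot.current_contact_force())
robot.move_linear([562,58,17],speed=100)
robot.move_linear([540,50,130],speed=200)
w=cam("wrist"); pickle.dump(w,open("w5.pkl","wb"))
print(robot.current_t())
cv2.imwrite("pics/w5.png",cv2.resize(w["img"][0:200,100:350],(800,640)[:1]+(600,),interpolation=cv2.INTER_CUBIC))
cv2.imwrite("pics/w5.png",cv2.resize(w["img"],(800,600),interpolation=cv2.INTER_CUBIC))
E
```

```text
True [580.94322918  58.18073387  15.78775091] [ 0.23152188  0.77854025 -1.03192313]
25.95
```

View pics/w5.png

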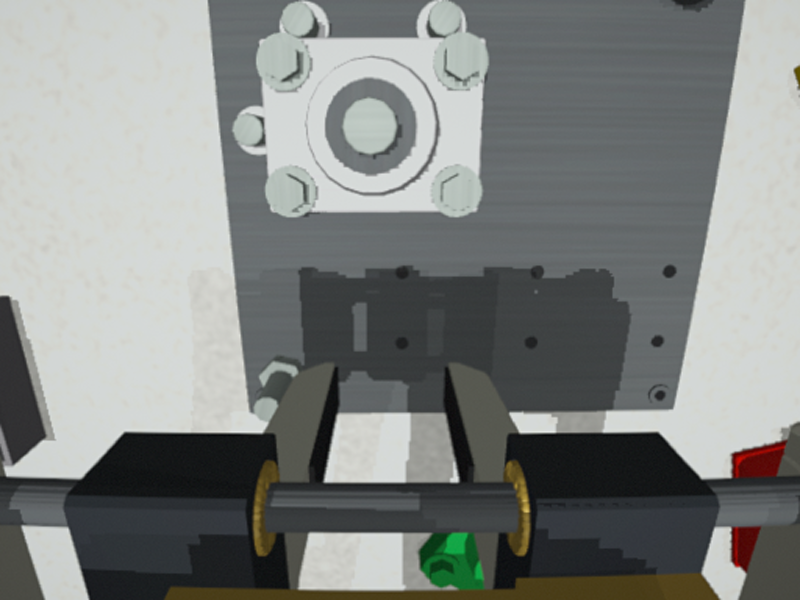

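```bash
python3 - <<'E'
from m import *
w=pickle.load(open("w5.pkl","rb"))
g=lambda x,y,z:pz(w,(x+.5)/1.5625-.5,(y+.5)/1.5625-.5,z).round(1)
print("stub",g(370,126.5,72),"sidepin",g(249,129,34),"front",g(272,211,32),g(480,211,32),"back",g(264,38,32),g(482,38,32),"pins",g(299,20,34),g(444,19,34))
cv2.imwrite("pics/w5c.png",cv2.resize(w["img"][0:100,140:320],(792,440),interpolation=cv2.INTER_CUBIC))
E
```

```text
stub [633.2  59.4  72. ] sidepin [633.4 121.6  34. ] front [592.2 113.3  32. ] [592.2   3.6  32. ] back [675.4 111.7  32. ] [675.2   6.8  32. ] pins [682.7  94.1  34. ] [682.9  25.5  34. ]
```

View pics/w5c.png

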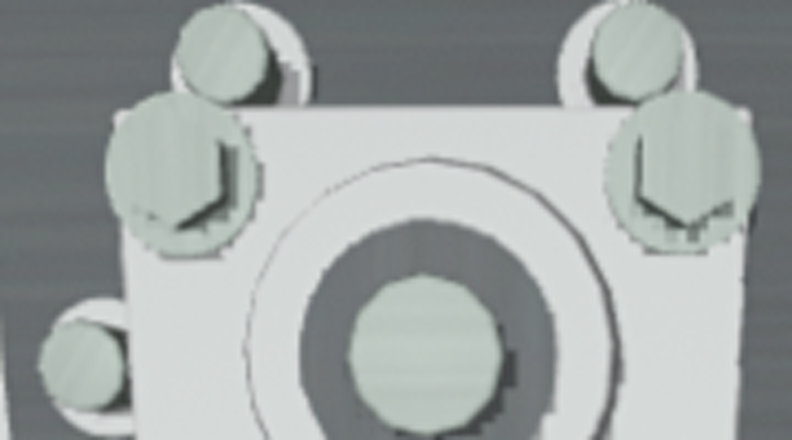

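The stub is 49.6 mm from the back pins (50 when home) and 62.2 mm from the side pin (63), with the front and back edges parallel to the pin line. It's seated within measurement error. Next is the button.

```bash
python3 - <<'E'
from h import *
import pickle
robot.move_linear([500,30,190],speed=250)
robot.move_ptp([440,-374,150],[np.pi,0,0])
robot.move_gripper(0.0)
w=cam("wrist"); pickle.dump(w,open("w6.pkl","wb"));e=cam("top"); pickle.dump(e,open("t6.pkl","wb"))
print(robot.current_t(),robot.current_tcp_pos())
cv2.imwrite("pics/w6.png",cv2.resize(w["img"],(800,600),interpolation=cv2.INTER_CUBIC))
cv2.imwrite("pics/t6.png",cv2.resize(e["img"][138:238,205:305],(600,600),interpolation=cv2.INTER_CUBIC))
E
```

```text
28.7917 [ 439.92803056 -374.04373815  149.96020507]
```

View pics/w6.png

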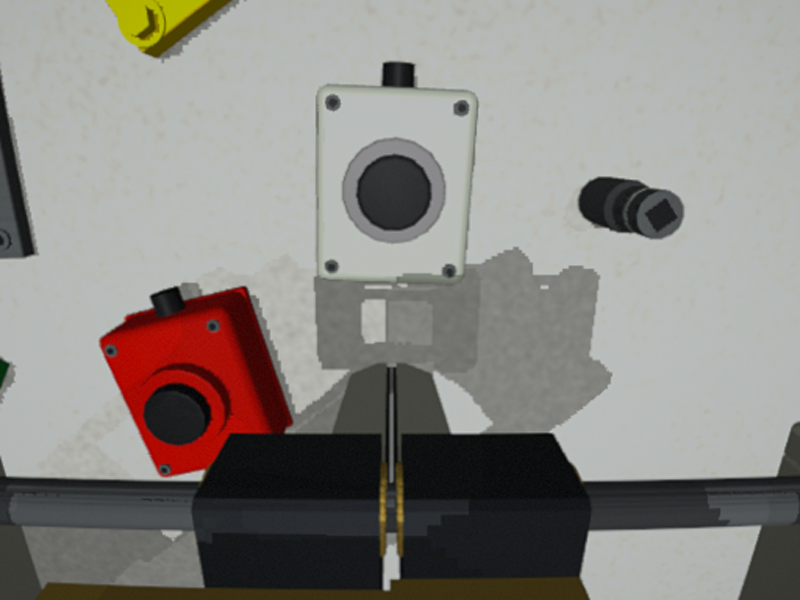

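View pics/t6.png

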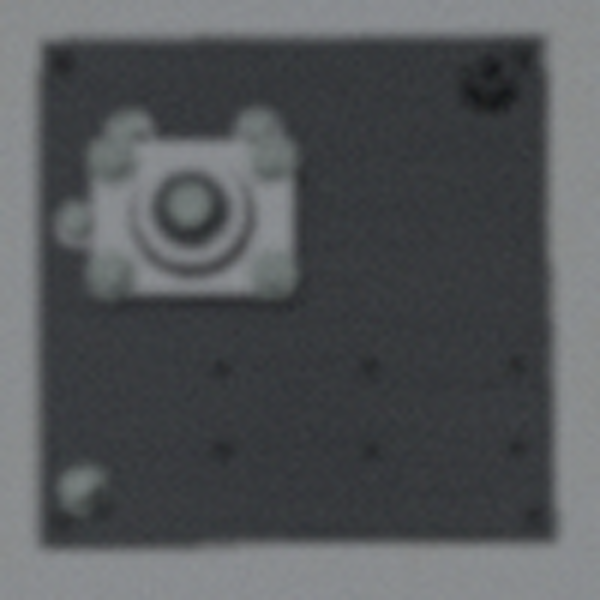

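The top view shows the housing seated, with the socket and bolt unmoved. In the wrist view the black button is at (394,192) on the white box. I'll triangulate it, then press.

```bash
python3 - <<'E'
from m import *
w=pickle.load(open("w6.pkl","rb"));s=pickle.load(open("scene0.pkl","rb"))
g=lambda x,y,z:pz(w,(x+.5)/1.5625-.5,(y+.5)/1.5625-.5,z).round(1)
for z in (52,56,60,64,68):print(z,g(394,192,z),"diam",g(394,155,z)[0]-g(394,230,z)[0], proj(s,g(394,192,z))) 
print("box",g(320,90,46),g(476,95,46))
cv2.imwrite("pics/s6.png",cv2.resize(s["img"][180:225,130:190],(800,600),interpolation=cv2.INTER_CUBIC))
E
```

```text
52 [ 503.2 -375.2   52. ] diam 38.599999999999966 [150.26183354 197.4869982 ]
56 [ 503.5 -375.2   56. ] diam 38.0 [150.10886628 196.63867872]
60 [ 503.9 -375.2   60. ] diam 37.5 [149.95193049 195.80397453]
64 [ 504.2 -375.1   64. ] diam 36.80000000000001 [149.82599284 194.94975144]
68 [ 504.5 -375.1   68. ] diam 36.30000000000001 [149.67163433 194.09374444]
box [ 553.9 -337.6   46. ] [ 551.5 -417.    46. ]
```

View pics/s6.png

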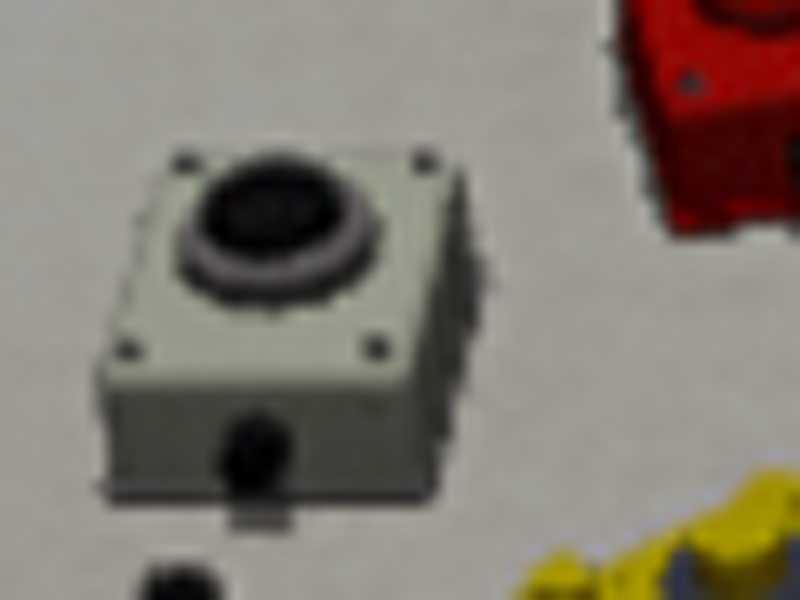

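```bash
python3 - <<'E'
from h import *
import pickle
p=[503.8,-375]
robot.move_linear([*p,110],speed=150)
robot.move_linear([*p,70],speed=80,f_stop=10)
robot.sleep(0.2)
print(robot.current_tcp_pos(),robot.current_contact_force())
r=False;z=70
while not r and z>46:
    z-=2; r=robot.move_linear([*p,z],speed=15,f_stop=15 if z<60 else 12)
    print(r,robot.current_tcp_pos()[2].round(2),robot.current_contact_force().round(2))
    if robot.current_contact_force()[2]>14: break
print(robot.current_t())
E
```

```text
[ 504.11217904 -375.27306406   70.52172793] [-0.18816965  0.77566824  0.15636365]
False 68.31 [0.67 0.86 2.04]
False 66.26 [-0.06 -0.86  2.88]
False 64.23 [1.15 0.46 5.17]
False 62.43 [0.45 0.02 5.22]
True 62.39 [-1.07  1.13  5.28]
31.6333
```

Contact began at about z=68.4 and it hit a hard stop at 62.4, which matches the 6 mm travel and roughly 6 N spring. I'll press once more against the stop, then release, clear and check.

```bash
python3 - <<'E'
from h import *
import pickle
p=[503.8,-375]
print(robot.move_linear([*p,60],speed=10,f_stop=20),robot.current_tcp_pos(),robot.current_contact_force())
robot.sleep(0.3); print(robot.current_tcp_pos()[2],robot.current_contact_force())
robot.move_linear([*p,90],speed=60)
robot.move_linear([440,-375,170],speed=150)
robot.sleep(0.3)
w=cam("wrist");e=cam("top");s=cam("scene"); print(robot.current_t(),robot.current_contact_force())
cv2.imwrite("pics/w7.png",cv2.resize(w["img"],(800,600),interpolation=cv2.INTER_CUBIC))
cv2.imwrite("pics/t7.png",cv2.resize(e["img"],(800,600),interpolation=cv2.INTER_CUBIC))
cv2.imwrite("pics/s7.png",cv2.resize(s["img"],(800,600),interpolation=cv2.INTER_CUBIC))
E
```

```text
False [ 504.11311127 -375.26837297   62.16466544] [-1.42588698  2.72394906 15.38494166]
62.16572719691908 [-2.34495153  3.141528   15.22848846]
34.2417 [-0.12778606 -0.25635754 -0.0944049 ]
```

View pics/t7.png

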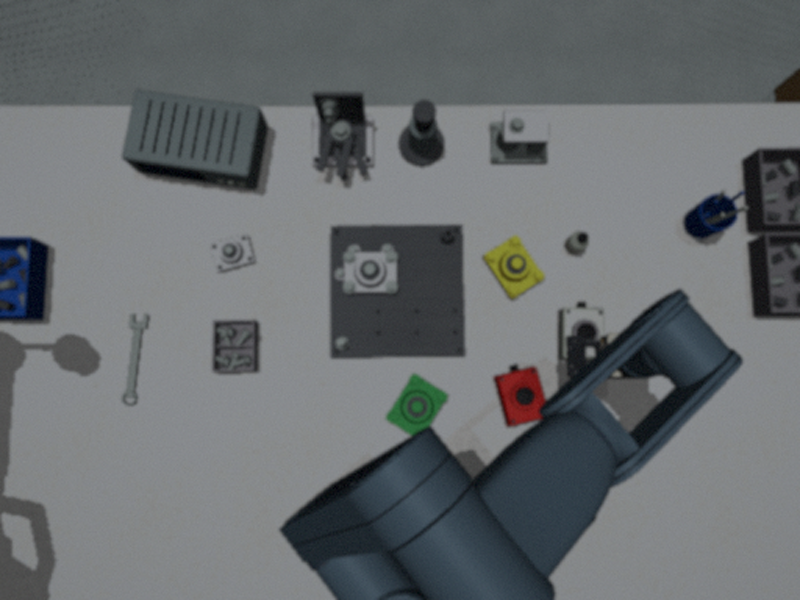

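View pics/w7.png

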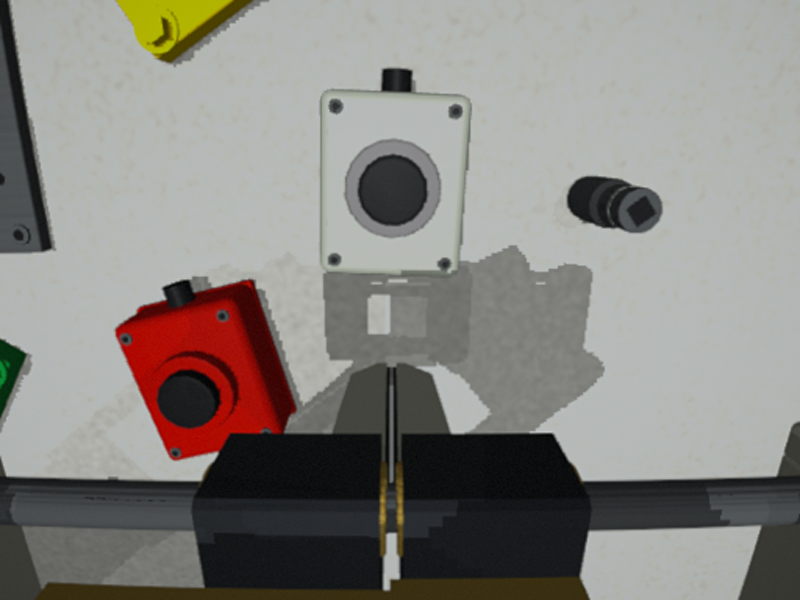

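View pics/s7.png

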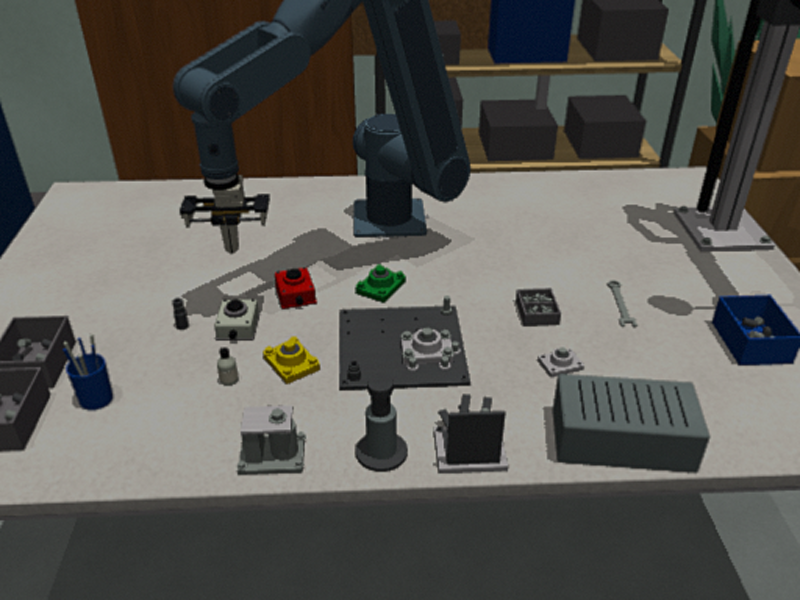

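The housing sits at (370,270) against all three pins in the top view. Every other object is where it started, the button is up and the robot is clear. Handing in.

```bash
python3 -c "
from bench import robot
robot.hand_in()"
```

```text
the job is handed in; nothing more can be done
```

The big bearing housing is seated against both back pins and the side pin. After that I pressed the black start button fully and let it come up again. The job was handed in at about 34 s of the 58 s allowed; no verdict is reported.

- **Pushing:** I only pushed, with both fingertips on one outer face at a time. The order was towards the side pin (stopping short), to the back pins, to the side pin, then a last nudge to the back pins.
- **Seating check:** The middle of the housing measured 49.6 mm from the back pins (50 when home) and 62.2 mm from the side pin (63 when home). Its front and back edges were parallel to the pin line. Both pushes to the back pins stopped at the same place, x ≈ 581 mm.
- **One disagreement:** The push to the side pin stopped about 3 mm earlier than I had calculated. The wrist pictures showed the housing touching the pin, so I did not repeat that push.
- **Button:** It first met the fingers at about z = 68.4 mm and stopped hard at 62.2 mm with 15 N on it, which matches the 6 mm travel. It looked up again in the pictures afterwards.
- **Final pictures:** The sockets, bolt and other loose things looked unmoved, the red look-alike box was untouched, and the arm was clear of everything.

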